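# Fix the tube rotator's axle in its drive hub with the setscrew

## Task

Fix the tube rotator's axle in its drive hub: turn the cross-arm until the flat on the shaft faces straight up under the setscrew, then take the larger of the two T-handle hex keys out of the stand, feel it fully down into the screw's socket and turn the screw clockwise until its shoulder comes up firm, about 0.3 newton metres; do not force it further, since 0.7 strips the hub. Pull the key out and stand it back in its own hole, and leave the smaller key, the bottles, the timer and the test plates where they are.

Things in the scene. Friction and masses are not known exactly. Their poses are not given: they have to be found in the camera images.
- rotator: Tube rotator, fixed: grey base 104 x 290 mm with, left to right, white drive box (100 x 104 mm, top 150 mm up), steel hub block (52 x 44 mm, top 134 mm), bare D-shaft, cross-arm, end bearing (40 mm wide, top 120 mm). Origin on the bench straight below the setscrew; z up; the shaft's axis runs along y (drive box at +y), 100 mm up; x points away from the robot.
- screw_mouth (a point): Centre of the round mouth (21 mm wide) of the setscrew's hole in the hub's top face. The dark screw lies 1 to 3 mm below this face.
- setscrew: Setscrew: 20 mm thread, 2.5 mm of travel a turn, clockwise from above drives it down. This frame rises and sinks with the screw but does not turn; z up, origin at its polymer tip. At first the tip just clears the shaft's round. After 2.0 to 3.1 rad at 0.04 N m of drag it meets the flat; after 0.8 rad more at up to 0.12 N m its shoulder lands in the hub and it stops hard. It stays where it is left.
- socket_floor (a point): Centre of the floor of the screw's hex socket, 5.4 mm above the screw's tip. The socket is 10.5 mm across flats and 15 mm deep. How far it is turned is not given: feel for it (it repeats every 60 degrees; a seated key has about 5 degrees of play either way).
- axle (a joint): Angle of shaft and cross-arm, rad. 0: the flat faces straight up, square to the setscrew, the arm level with its white tube clips on top; positive: the rod end nearer the robot is raised. At the start 0.5 to 1.3. A drag of about 0.06 N m; stays where it is left. If the flat is well off square, the screw binds early on the round.
- shaft: The steel D-shaft, 24 mm across, with one flat 8.6 mm wide, 11.2 mm from its axis; the flat can be seen from above between hub and cross-arm. Origin on the shaft's axis below the setscrew; y along the axis; z square to the flat, out of it.
- front_rod (a point): Middle of the steel rod (12 mm thick, its free length 40 mm, along the shaft's axis) at the end of the cross-arm nearer the robot, 65 mm from the shaft's axis and 86 mm from the setscrew along it; grip it across or push it to turn the shaft. It circles the axis as the arm turns.
- rear_rod (a point): Middle of the like rod at the other end of the cross-arm.
- hex_key: The larger T-handle hex key: dark shank, 10 mm across flats, with a 4 mm long tapered tip, grey cross-handle 96 x 15 x 16 mm (96 along its x). Origin at the tip of the shank, z up along the shank. About 0.15 kg. It stands in the stand.
- hex_key_handle (a point): Centre of the larger key's cross-handle, 108 mm from its tip.
- hex_key_tip (a point): Tip of the larger key.
- small_key: The smaller T-handle key (5 mm across flats, handle 66 x 11 x 13 mm, its centre 84.5 mm from the tip). It does not fit the screw. Origin at the tip.
- key_stand: White stand, 64 x 132 x 46 mm, fixed. Origin at the centre of its underside, z up, y along its length. The larger key's hole (12.5 mm wide, with a guide bush on top that flares to 23 mm at 54 mm height) is at y = -32 mm, the end away from the rotator; the smaller key's at y = +32 mm. Their floor, where the key's tip rests, is 8 mm above the bench. A key may lean 1.5 degrees.
- dropper: Small white dropper bottle with a red cap, 27 mm across, 66 mm tall; bystander. Origin at its underside.
- reagent: Brown reagent bottle with a black cap, 44 mm across, 92 mm tall; bystander. Origin at its underside.
- timer: White bench timer lying on its back, 60 x 66 x 19 mm; bystander.
- plates: White strip of two joined test plates lying flat, 135 x 52 x 5 mm; bystander.
There are look-alikes about, which are no part of the job. What is shaped like the hex_key but red is not meant. Leave any orange look-alike of the key_stand alone.

How it is judged:
On the way, in this order (a step that is already met when the one before it is completed fails the run):
1. the flat on the shaft faces the setscrew (value of joint axle between -0.15 and 0.15 rad), for 0.3 s.
2. the larger hex key is fully down in the setscrew's socket (horizontal distance between hex_key_tip and setscrew below 0.003 m and z of hex_key_tip in the frame of setscrew below 0.0095 m and angle between hex_key's own z axis and vertical below 0.15 rad), for 0.2 s.
3. the setscrew is brought up firm on the flat with the key (contact force between hex_key and setscrew above 45 N and contact force between setscrew and shaft above 8 N and value of joint axle between -0.1 and 0.1 rad), for 0.1 s.
At the end, for the whole second after the job is handed in: The setscrew presses on the shaft with more than 8 N, the shaft's flat faces it within 0.1 rad, and the larger key stands in its own hole of the stand, its tip within 6 mm of the hole's floor, upright within 0.15 rad and at rest (contact force between setscrew and shaft above 8 N and value of joint axle between -0.1 and 0.1 rad and z of hex_key_tip in the frame of key_stand below 0.014 m and x of hex_key_tip in the frame of key_stand between -0.005 and 0.005 m and y of hex_key_tip in the frame of key_stand between -0.037 and -0.027 m and angle between hex_key's own z axis and vertical below 0.15 rad and linear speed of hex_key below 0.02 m/s); the robot touches nothing.
It fails at once if the setscrew is over-tightened: the key presses on its socket with more than 180 N in all (over about 0.7 N m) (contact force between hex_key and setscrew above 180 N).
It fails at once if the smaller key is pulled out of its hole or shifted by more than 20 mm (distance of small_key from where it was at the start of the episode above 0.02 m).
It fails at once if the dropper bottle, reagent bottle, timer or test plates are moved by more than 30 mm (distance of any of dropper, reagent, timer, plates from where it was at the start of the episode above 0.03 m).
It also fails if it takes over 72 s, if anything falls off the work surface, if the arm or the gripper's body presses on something with over 40 N, if the wrist force passes 120 N, or if a joint passes its speed limit or range.

## Robot

A 6-joint arm with a two-finger parallel gripper is mounted at the origin on a cart in front of the work surface, level with it; the furniture and walls round the work are solid. World frame = base frame: x ahead of the robot, y to its left, z up, the work surface at z = 0. Lengths are in m, angles in rad, forces in N, time in s.
With the tool pointing down it reaches from about 0.35 to 0.975 m from the base axis. Payload 17.4 kg.
Tool frame: the origin (TCP) lies midway between the tips of the shut fingers; the grasp point (between the pads) lies 19 mm behind it; z points along the fingers, y is the line along which they close (so a half turn about z gives the same grasp; the last joint's range is limited). The gripper opens to 85 mm and grips with 20 to 120 N. Pads are 22 mm wide; open, the fingers measure 114 mm over their backs; the gripper's body (76 mm by 85 mm) begins 54 mm behind the grasp point. The pads swing forward as they close: fully open they stand 13 mm farther back than shut.
Start: joints at [-1.279, 0.116, 1.442, -0, 1.584, -0.038], TCP at [0.219, -0.639, 0.231] pointing down, gripper open.
Joint ranges: [-2.83, 2.83], [-0.83, 2.19], [0.07, 2.5], [-1.14, 4.28], [0.01, 3], [-2.97, 2.97]. Speed limits (rad/s): [1.89, 1.89, 2.22, 3.14, 3.14, 3.14].

## Interface

Orientations are given as a rotation vector (axis times angle).
In Python, from bench import arm, vision, ticket gives the robot as it stands. The module is installed in compiled form; this text tells all that it offers.
- The arm moves only by the shell command python3 -m pendant 'ROWS' [FORCE]. ROWS is JSON, a list of rows, each a list of 7 numbers: the turn, a rotation vector about the tool's x, y, z in rad, then the shift along the tool's x, y, z in mm, then the closure, from 0 (fully open) to 1 (shut). A call has 1 to 5 rows; each row is the pose to reach, as a shift and turn from the pose commanded when the call began, along the tool's axes at that moment; what a row does not reach only later rows make up. A row lasts 1/12 s, in which the tool goes at most 41.7 mm and 7.16 degrees, less where a joint would pass 70% of its speed; a pose out of reach is approached as far as the arm can. A call with a gripper value outside its range is refused whole. The fingers move at their own pace and stop on an object; FORCE is the grip in N (left out, the last holds). Time passes only in rows, so rows that repeat a pose let the fingers close. It gives the time, the measured TCP pose, the force, the opening and the grip force at its end, in the units of the state.
- arm.state(): the state, without advancing time (a new reading comes with each control period).
- vision.snapshot(name): name is "scene" or "top"; returns a dict with "pixels" (400x640x3 uint8, blue, green, red), "fx", "fy", "cx", "cy" (pixels), "k1" (the pictures are not rectified: a ray, as slopes to the right and down, at radius r is drawn at 1 + k1 r^2 times it, then the intrinsics apply), "origin" and "attitude" of the camera in the world. Camera axes: x right, y down, z forward; pixel columns grow to the right and rows downward; lengths in m; the calibration is good to about 2 mm. A picture is of the moment at which its call begins. There is no depth.
- ticket.close_job(): hands the job in; it is judged then, once.
Trained networks look in the newest picture that a camera, given by its name, has taken for a name from the list of things; names that differ only in an ending like _2 or _b are one class to them, and where a whole thing is asked for, a point or a joint stands for the part that bears it (a point fixed in the world has none). Each returns a list of dicts, best first, with "conf" (0 to 1); they miss things now and then, are a little off and sometimes report something else, mostly with a low value. They report only what shows in the picture. A call takes as long as a camera call. They do not tell look-alikes from the thing itself.
- vision.silhouettes(camera, name): "region" (400x640 bool, what is visible of it) and "rect" ([centre column, centre row, width, height] in pixels, round what is visible of it).
The state is a dict: "clock": time; "joint_positions": joint angles; "dq": joint speeds; "effort": joint torques, N m; "tcp_pos": TCP position; "orientation": TCP orientation; "contact_force": force on the tool from outside, world axes, zero at the start; "torque": the same for the moment, N m; "grip_width": finger opening in m; "gripper_force": force on a finger pad.
Only numpy, scipy, OpenCV 4.12 (cv2) and the standard library are available. Lean on these libraries where they do the work, as an engineer would, in place of code of your own. Each camera call takes 0.05 s, during which the arm holds its last target. There are 200 camera calls.

## Working session

There is one attempt and no reset: what is moved stays moved. The work goes in short steps, Python scripts to look and compute and a shell command to move; the robot and the scene stay as the last step left them, time stands still between calls to the robot, and variables do not carry over. Pictures are saved under pics/ and viewed, at most 10 in all, crops included, and the job is handed in when it is done.

```bash
mkdir -p pics
cat > h.py <<'E'
import numpy as np, cv2
from scipy.spatial.transform import Rotation as R
from bench import arm, vision, ticket
def snap(n,f=None):
    s=vision.snapshot(n)
    if f: cv2.imwrite('pics/'+f,s['pixels'])
    return s
def cam(s):
    A=np.array(s['attitude']); 
    A=A if A.shape==(3,3) else R.from_rotvec(A).as_matrix()
    return A,np.array(s['origin'])
def D(s): return np.array([[s['fx'],0,s['cx']],[0,s['fy'],s['cy']],[0,0,1.]]),np.array([s['k1'],0,0,0,0.])
def ray(s,u,v):
    K,d=D(s); A,o=cam(s)
    p=cv2.undistortPoints(np.array([[[u,v]]],float),K,d)[0,0]
    return o,A@np.array([p[0],p[1],1])
def atz(s,u,v,z):
    o,r=ray(s,u,v); return o+r*(z-o[2])/r[2]
def proj(s,P):
    K,d=D(s); A,o=cam(s)
    return cv2.projectPoints((np.atleast_2d(P)-o)@A,np.zeros(3),np.zeros(3),K,d)[0][:,0]
E
python3 - <<'E'
from h import *
S={}
for n in('scene','top'):
    s=snap(n,n+'0.png'); print(n,s['origin'],s['attitude'],s['fx'],s['cx'],s['cy'],s['k1'])
    for t in ['rotator','hex_key','small_key','key_stand','front_rod','setscrew','dropper','reagent','timer','plates']:
        print(t,[(np.round(d['rect']).astype(int).tolist(),round(d['conf'],2)) for d in vision.silhouettes(n,t)][:4])
st=arm.state();print(st)
E
```

```text
scene [-0.58320979 -0.62243742  0.69430675] [-1.78697177  1.08144312 -0.70252991] 372.845608486162 322.51135490086534 193.29347093075924 0.019226189101039647
rotator [([293, 186, 67, 48], 0.8)]
hex_key [([416, 236, 15, 29], 0.47)]
small_key [([307, 185, 16, 28], 0.59)]
key_stand [([442, 227, 39, 27], 0.73)]
front_rod [([307, 182, 18, 29], 0.66)]
setscrew []
dropper [([315, 233, 8, 18], 0.46)]
reagent [([372, 198, 12, 21], 0.72)]
timer [([313, 236, 7, 19], 0.27)]
plates []
top [ 0.43060328 -0.0694957   1.43389189] [-2.18106923  2.16445801 -0.09014826] 414.1964019455603 321.20339087729076 196.2774964988518 -0.08734556694648785
rotator [([271, 183, 93, 43], 0.69), ([398, 225, 8, 28], 0.53)]
hex_key [([396, 224, 8, 26], 0.53), ([448, 244, 30, 31], 0.51)]
small_key [([375, 226, 6, 18], 0.55)]
key_stand [([447, 173, 42, 18], 0.78), ([380, 227, 44, 24], 0.68)]
front_rod [([296, 184, 25, 13], 0.72), ([206, 236, 44, 27], 0.43)]
setscrew []
dropper [([340, 251, 10, 7], 0.57)]
reagent [([362, 156, 13, 16], 0.71)]
timer [([375, 226, 9, 20], 0.58), ([245, 248, 18, 12], 0.55), ([299, 185, 23, 17], 0.38)]
plates [([204, 234, 40, 31], 0.86)]
{'clock': 1.1, 'joint_positions': array([-1.27882052e+00,  1.15954382e-01,  1.44159873e+00, -1.43836568e-05,
        1.58396667e+00, -3.77859360e-02]), 'dq': array([-0.00014361, -0.00096406, -0.00080305,  0.00040132,  0.00021998,
       -0.00039735]), 'effort': array([ 6.72813621e-04, -7.31751323e+01, -6.32640409e+01,  1.21026305e-04,
        5.88623570e-04,  6.53960342e-05]), 'tcp_pos': array([ 0.21857671, -0.6386426 ,  0.2313347 ]), 'orientation': array([ 3.09891305e+00,  5.15632284e-01, -7.89950637e-06]), 'contact_force': array([-0.25946184,  0.55436691,  0.0058267 ]), 'torque': array([-0.01175397,  0.05022056,  0.02693981]), 'gripper_force': 0.0, 'grip_width': 0.0852568771575592}
```

View pics/scene0.png

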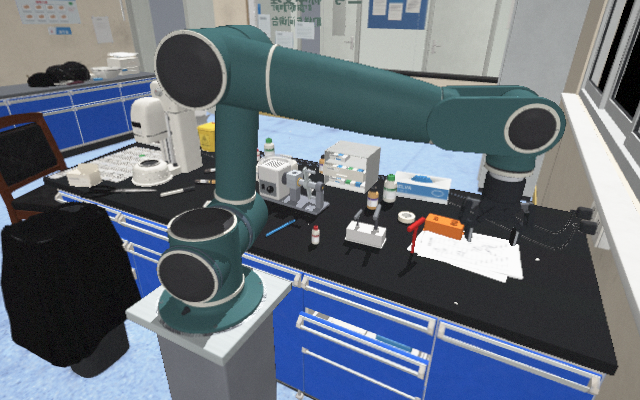

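View pics/top0.png

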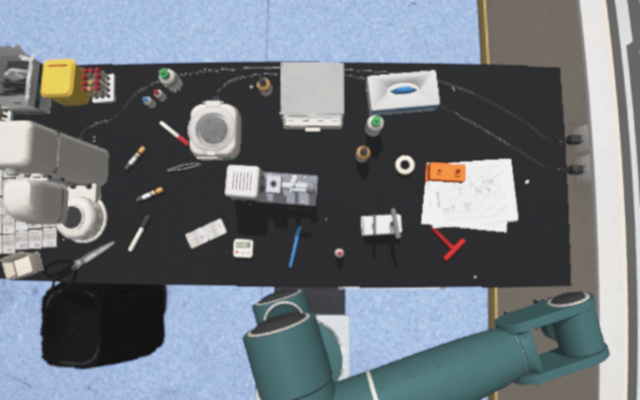

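Scene: the robot arm is in front, with the rotator at top (271,184). The white stand is at (381,226), with the larger key at its right end (396,224) and the smaller at (375,226). Look-alikes are the red key (450,243) and the orange stand (445,172). I choose the grey key at (396,224) in the white stand and check it in one crop.

Run:
```python
from h import *
a=cv2.imread('pics/top0.png'); b=cv2.imread('pics/scene0.png')
z=lambda im,x,y,w,h,k:cv2.resize(im[y:y+h,x:x+w],None,fx=k,fy=k,interpolation=cv2.INTER_CUBIC)
p=np.hstack([z(a,220,155,105,60,4)[:, :420],z(a,355,200,60,60,4)[:240,:240]])
q=np.hstack([z(b,250,150,85,70,4),z(b,335,195,60,70,4)])
c=np.zeros((530,700,3),np.uint8); c[:p.shape[0],:p.shape[1]]=p; c[245:245+q.shape[0],:q.shape[1]]=q
cv2.imwrite('pics/crop1.png',c)
s=snap('top')
for n,u,v,zz in [('box tl',226,167,.15),('box br',258,200,.15),('stand rect l',361,216,.046),('stand r',402,238,.046),('key hi',397,211,.11),('key lo',396,237,.11)]:
    print(n,atz(s,u,v,zz).round(3))
for t in('hex_key','small_key','key_stand','rotator','front_rod'):
    for d in vision.silhouettes('top',t):
        m=d['region'].astype(np.uint8); ys,xs=np.nonzero(m); r=cv2.minAreaRect(np.stack([xs,ys],1).astype(np.float32))
        print(t,round(d['conf'],2),np.round(r[0],1),np.round(r[1],1),round(r[2],1))
```

```text
box tl [0.636 0.24  0.15 ]
box br [0.532 0.136 0.15 ]
stand rect l [ 0.489 -0.194  0.046]
stand r [ 0.417 -0.332  0.046]
key hi [ 0.503 -0.304  0.11 ]
key lo [ 0.42 -0.3   0.11]
hex_key 0.55 [451.1 240.1] [31.7 23.6] 70.3
small_key 0.62 [374.5 224.5] [15.  3.] 90.0
small_key 0.21 [380.5 224.9] [18.4 38. ] 85.6
key_stand 0.74 [445.4 173.1] [41.2 21.4] 1.9
key_stand 0.66 [380.8 225. ] [18.2 38.3] 86.6
key_stand 0.43 [294. 184.] [16. 24.] 90.0
rotator 0.68 [271.1 186.8] [91.6 37.9] 4.8
front_rod 0.84 [295.6 185.3] [22.8 16.1] 26.6
```

View pics/crop1.png

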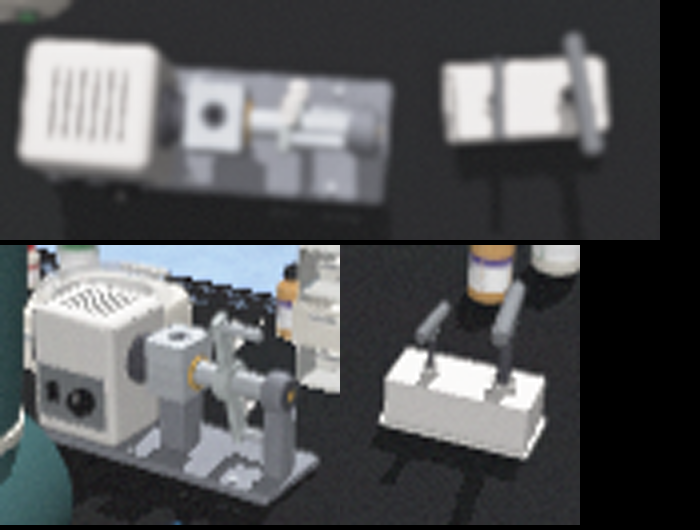

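The crop shows grey keys in the white stand, the larger on the right at (396,224), and the screw mouth at about (273,183). I'll fit the poses and overlay the model.

```bash
cat > fit.py <<'E'
from h import *
import sys
s=snap('top'); c=snap('scene')
f=lambda x,y:((x+.5)/4-.5+220,(y+.5)/4-.5+155)
g=lambda x,y:((x-420+.5)/4-.5+355,(y+.5)/4-.5+200)
def yaw(p,q,z):  # dir of p->q as world yaw about -y axis
    d=atz(s,*q,z)-atz(s,*p,z); return np.degrees(np.arctan2(d[0],-d[1])),np.linalg.norm(d)
print('box',yaw(f(40,40),f(155,46),.15),yaw(f(25,160),f(150,169),.15),'hub',yaw(f(186,83),f(243,85),.134),'base edge',yaw(f(392,82),f(385,203),.012))
M=atz(s,*f(213,114),.134); print('mouth',M)
print('hub c',np.mean([atz(s,*f(a,b),.134) for a,b in((186,83),(243,84),(186,150),(243,150))],0))
C=[atz(s,*g(a,b),.046) for a,b in((443,64),(605,57),(610,132),(447,144))]
print('stand',np.round(C,3),np.mean(C,0)); print(yaw(g(443,64),g(605,57),.046),yaw(g(447,144),g(610,132),.046))
H=[atz(s,*g(a,b),.122) for a,b in((573,36),(593,152))]; print('handle',np.round(H,3),np.mean(H,0))
E
python3 fit.py
```

```text
box (np.float64(-2.741134646028708), np.float64(0.09141027268905362)) (np.float64(-3.678201466426521), np.float64(0.09884531904018146)) hub (np.float64(-1.673146006290337), np.float64(0.04538630387487642)) base edge (np.float64(-92.78438475779117), np.float64(0.1051420478884542))
mouth [0.58750545 0.09246866 0.134     ]
hub c [0.58537485 0.09125733 0.134     ]
stand [[ 0.491 -0.192  0.046]
 [ 0.497 -0.328  0.046]
 [ 0.435 -0.332  0.046]
 [ 0.424 -0.195  0.046]] [ 0.46154724 -0.26202826  0.046     ]
(np.float64(2.8406195517723165), np.float64(0.13645745037626272)) (np.float64(4.50386927128216), np.float64(0.1370914746090936))
handle [[ 0.51  -0.289  0.122]
 [ 0.418 -0.304  0.122]] [ 0.46434192 -0.29648102  0.122     ]
```

```bash
cat >> h.py <<'E'
M=np.array([.5865,.092,0]); PSI=np.radians(-2.9)
def rot(p): return R.from_rotvec([0,0,PSI]).apply(p)+M
def rod(t,y=-.086,r=.065): return rot(np.array([-r*np.cos(t),y,.1+r*np.sin(t)]))
def crop(s,u,v,w,h,k):
    x,y=int(u-w/2),int(v-h/2); im=cv2.resize(s['pixels'][y:y+h,x:x+w],None,fx=k,fy=k,interpolation=cv2.INTER_CUBIC)
    return im,lambda P:((proj(s,P)-[x,y]+.5)*k-.5)
E
python3 - <<'E'
from h import *
out=[]
for n in('top','scene'):
    s=snap(n); u,v=proj(s,rot([0,-.05,.12]))[0]; im,pf=crop(s,u,v,48,56,8); im2=im.copy()
    for t,col in((.5,(0,0,255)),(.8,(0,255,0)),(1.1,(255,0,0)),(1.3,(255,0,255))):
        a,b=pf(rod(t,-.066))[0],pf(rod(t,-.106))[0]
        cv2.line(im2,tuple(a.astype(int)),tuple(b.astype(int)),col,1)
    q=pf(rot([0,0,.134]))[0]; cv2.circle(im2,tuple(q.astype(int)),4,(0,255,255),1)
    out.append(np.hstack([im,im2]))
    
o=np.vstack(out); o=cv2.resize(o,None,fx=.66,fy=.66,interpolation=cv2.INTER_AREA); print(o.shape); cv2.imwrite('pics/ov1.png',o)
E
```

```text
(591, 507, 3)
```

View pics/ov1.png

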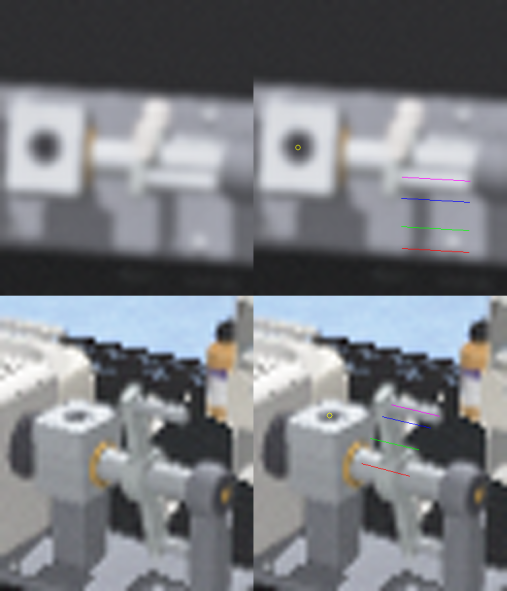

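The overlay confirms the mouth pose, and the rod sits at θ ≈ 1.27. Now I'll plan the approach.

```bash
cat > plan.py <<'E'
# plan.py n x y z phi_deg : n equal calls from the present pose to TCP (x,y,z) pointing down with tool x at phi
from h import *
import sys
def down(f): f=np.radians(f); return np.array([[np.cos(f),np.sin(f),0],[np.sin(f),-np.cos(f),0],[0,0,-1]])
n=int(sys.argv[1]); x,y,z,f=map(float,sys.argv[2:6]); st=arm.state()
p=np.array(st['tcp_pos']); Q=R.from_rotvec(st['orientation']); X=Q.as_matrix()[:,0]
T=R.from_matrix(down(f)); rel=(Q.inv()*T).as_rotvec(); t=np.array([x,y,z])
print('now',p.round(4),'phi',np.degrees(np.arctan2(X[1],X[0])).round(2),'rel',rel.round(4), 'w',round(st['grip_width'],4),'F',np.round(st['contact_force'],1),'clock',st['clock'])
for k in range(n):
    A=Q*R.from_rotvec(rel*k/n); print((rel/n).round(4).tolist(),(A.inv().apply((t-p)/n)*1000).round(1).tolist())
E
python3 plan.py 4 .5636 .007 .231 87.1
```

```text
now [ 0.2186 -0.6386  0.2313] phi 18.9 rel [ 0.      0.     -1.1904] w 0.0853 F [ 0.   0.4 -0.1] clock 1.6
[0.0, 0.0, -0.2976] [133.9, -124.8, 0.1]
[0.0, 0.0, -0.2976] [164.6, -80.0, 0.1]
[0.0, 0.0, -0.2976] [180.8, -28.3, 0.1]
[0.0, 0.0, -0.2976] [181.2, 26.0, 0.1]
```

```bash
python3 -m pendant '[[0,0,-0.298,134,-125,0,0.45],[0,0,-0.298,134,-125,0,0.45],[0,0,-0.298,134,-125,0,0.45],[0,0,-0.298,134,-125,0,0.45],[0,0,-0.298,134,-125,0,0.45]]' 20
python3 -m pendant '[[0,0,-0.298,165,-80,0,0.45],[0,0,-0.298,165,-80,0,0.45],[0,0,-0.298,165,-80,0,0.45],[0,0,-0.298,165,-80,0,0.45],[0,0,-0.298,165,-80,0,0.45]]'
python3 -m pendant '[[0,0,-0.298,181,-28,0,0.45],[0,0,-0.298,181,-28,0,0.45],[0,0,-0.298,181,-28,0,0.45],[0,0,-0.298,181,-28,0,0.45],[0,0,-0.298,181,-28,0,0.45]]'
python3 -m pendant '[[0,0,-0.298,181,26,0,0.45],[0,0,-0.298,181,26,0,0.45],[0,0,-0.298,181,26,0,0.45],[0,0,-0.298,181,26,0,0.45],[0,0,-0.298,181,26,0,0.45]]'
python3 plan.py 1 .5636 .007 .145 87.1
```

```text
clock: 2.02
tcp_pos: [0.3065, -0.4735, 0.2317]
orientation: [2.987, 0.973, 0.001]
contact_force: [-0.2, 0.4, -0.1]
grip_width: 0.0473
gripper_force: 0.0
clock: 2.43
tcp_pos: [0.3929, -0.312, 0.2318]
orientation: [2.809, 1.406, 0.002]
contact_force: [-0.4, 0.2, -0.5]
grip_width: 0.047
gripper_force: 0.0
clock: 2.85
tcp_pos: [0.4793, -0.1502, 0.2316]
orientation: [-2.569, -1.808, -0.002]
contact_force: [0.4, -1.1, 0.3]
grip_width: 0.0472
gripper_force: 0.0
clock: 3.27
tcp_pos: [0.5653, 0.0114, 0.2311]
orientation: [-2.272, -2.169, -0.001]
contact_force: [-0.1, -0.6, 0.6]
grip_width: 0.0472
gripper_force: 0.0
now [0.5653 0.0114 0.2311] phi 87.34 rel [ 0.0001 -0.0008  0.0042] w 0.0472 F [-0.1 -0.6  0.6] clock 3.2667
[0.0001, -0.0008, 0.0042] [-4.5, -1.5, 86.1]
```

```bash
python3 -m pendant '[[0,0,0,-3,-1,40,0.45],[0,0,0,-3,-1,80,0.45],[0,0,0,-3,-1,86,0.45],[0,0,0,-3,-1,86,0.45],[0,0,0,-3,-1,86,0.45]]' 20
python3 -m pendant '[[0,0,0,0,0,0,1],[0,0,0,0,0,0,1],[0,0,0,0,0,0,1],[0,0,0,0,0,0,1],[0,0,0,0,0,0,1]]' 20
python3 - <<'E'
from h import *
out=[]
for n in('top','scene'):
    s=snap(n); u,v=proj(s,rot([0,-.05,.12]))[0]; im,pf=crop(s,u,v,50,56,6); out.append(im)
cv2.imwrite('pics/grip.png',np.hstack(out)); print(arm.state())
E
```

```text
clock: 3.68
tcp_pos: [0.5632, 0.0043, 0.1471]
orientation: [2.275, 2.165, 0.001]
contact_force: [0.6, -0.0, 0.9]
grip_width: 0.0471
gripper_force: 0.0
clock: 4.1
tcp_pos: [0.5633, 0.0044, 0.1471]
orientation: [2.274, 2.165, 0.002]
contact_force: [-1.4, -0.8, 6.5]
grip_width: 0.0111
gripper_force: 19.9
{'clock': 4.2, 'joint_positions': array([-3.74164852e-02, -9.40122002e-02,  1.79032098e+00, -1.63378590e-04,
        1.44285227e+00,  1.19277203e-02]), 'dq': array([ 0.00115993,  0.00158905, -0.00077341,  0.00053041, -0.00177147,
        0.00146074]), 'effort': array([  0.58414388, -49.29913044, -57.66934633,   0.22959178,
        -0.39433775,  -0.10952128]), 'tcp_pos': array([0.56333949, 0.00438286, 0.14716008]), 'orientation': array([2.27420126, 2.16470768, 0.00248244]), 'contact_force': array([-2.32602571, -1.36780962,  8.92485192]), 'torque': array([-0.14719079,  0.24183924, -0.12752697]), 'gripper_force': 19.863041639328003, 'grip_width': 0.011292490173807342}
```

View pics/grip.png

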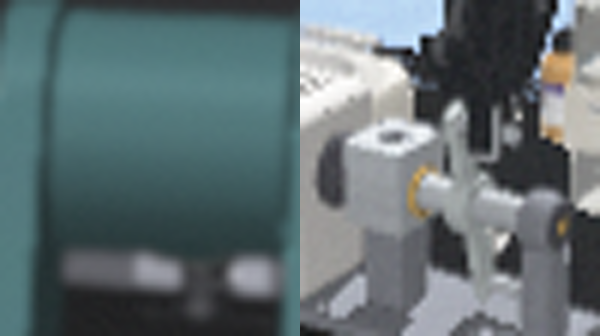

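The rod is gripped (11 mm opening), and its x gives θ ≈ 1.28. Next I follow the arc down to 0.

```bash
python3 -m pendant '[[0,0,0,0,-7.8,2.9,1],[0,0,0,0,-15.2,6.8,1],[0,0,0,0,-22.1,11.7,1],[0,0,0,0,-27.9,17,1],[0,0,0,0,-33.3,23.4,1]]' 20
python3 -m pendant '[[0,0,0,0,-4.6,7.1,1],[0,0,0,0,-8.3,14.7,1],[0,0,0,0,-10.9,22.7,1],[0,0,0,0,-12.4,31,1],[0,0,0,0,-12.9,38.8,1]]'
python3 -m pendant '[[0,0,0,0,0,0,1],[0,0,0,0,0,0,1],[0,0,0,0,0,0,1]]'
python3 -m pendant '[[0,0,0,0,0,0,0.5],[0,0,0,0,0,0,0.5],[0,0,0,0,0,0,0.5],[0,0,0,0,0,0,0.5]]'
python3 -m pendant '[[0,0,0,0,0,-40,0.5],[0,0,0,0,0,-80,0.5],[0,0,0,0,0,-120,0.5],[0,0,0,0,-20,-145,0.5],[0,0,0,0,-20,-145,0.5]]'
python3 plan.py 3 .4640 -.2960 .230 10
```

```text
clock: 4.62
tcp_pos: [0.5292, 0.0063, 0.1221]
orientation: [2.275, 2.166, 0.002]
contact_force: [2.2, -0.1, 3.2]
grip_width: 0.0112
gripper_force: 20.6
clock: 5.03
tcp_pos: [0.5157, 0.0069, 0.0818]
orientation: [-2.274, -2.165, 0.002]
contact_force: [-4.0, 2.7, 3.7]
grip_width: 0.0111
gripper_force: 21.8
clock: 5.28
tcp_pos: [0.5158, 0.0069, 0.0823]
orientation: [-2.274, -2.165, 0.003]
contact_force: [-7.1, 3.2, -1.0]
grip_width: 0.0109
gripper_force: 21.5
clock: 5.62
tcp_pos: [0.5168, 0.0067, 0.0832]
orientation: [2.275, 2.166, 0.0]
contact_force: [0.3, -0.7, -0.3]
grip_width: 0.0428
gripper_force: 0.0
clock: 6.03
tcp_pos: [0.4967, 0.0078, 0.2346]
orientation: [2.271, 2.162, 0.008]
contact_force: [-0.9, 0.0, 0.5]
grip_width: 0.0428
gripper_force: 0.0
now [0.4967 0.0078 0.2346] phi 87.19 rel [ 0.0066 -0.0052  1.3473] w 0.0428 F [-0.9  0.   0.5] clock 6.0333
[0.0022, -0.0017, 0.4491] [-101.7, -5.9, 1.5]
[0.0022, -0.0017, 0.4491] [-94.2, 38.8, 1.6]
[0.0022, -0.0017, 0.4491] [-68.0, 75.8, 1.6]
```

```bash
python3 plan.py 3 .4640 -.2960 .225 189.3
```

```text
now [0.4967 0.0078 0.2346] phi 87.19 rel [ 0.0056  0.0069 -1.7821] w 0.0428 F [-0.9  0.   0.5] clock 6.0333
[0.0019, 0.0023, -0.594] [-101.7, -5.9, 3.2]
[0.0019, 0.0023, -0.594] [-80.9, -61.8, 3.0]
[0.0019, 0.0023, -0.594] [-32.5, -96.5, 3.0]
```

```bash
python3 -m pendant '[[0,0,-0.594,-102,-6,3,0.5],[0,0,-0.594,-102,-6,3,0.5],[0,0,-0.594,-102,-6,3,0.5],[0,0,-0.594,-102,-6,3,0.5],[0,0,-0.594,-102,-6,3,0.5]]' 60
python3 -m pendant '[[0,0,-0.594,-81,-62,3,0.5],[0,0,-0.594,-81,-62,3,0.5],[0,0,-0.594,-81,-62,3,0.5],[0,0,-0.594,-81,-62,3,0.5],[0,0,-0.594,-81,-62,3,0.5]]'
python3 -m pendant '[[0,0,-0.594,-32,-96,3,0.5],[0,0,-0.594,-32,-96,3,0.5],[0,0,-0.594,-32,-96,3,0.5],[0,0,-0.594,-32,-96,3,0.5],[0,0,-0.594,-32,-96,3,0.5]]'
python3 - <<'E'
from h import *
out=[]
for n in('top','scene'):
    s=snap(n); u,v=proj(s,rot([0,-.05,.11]))[0]; im,pf=crop(s,u,v,50,50,8); im2=im.copy()
    for t,col in((-.12,(0,0,255)),(0,(0,255,0)),(.12,(255,0,0))):
      for q in(t,t+np.pi):
        a,b=pf(rod(q,-.066))[0],pf(rod(q,-.106))[0]
        cv2.line(im2,tuple(a.astype(int)),tuple(b.astype(int)),col,1)
    out.append(np.vstack([im,im2]) if 0 else np.hstack([im,im2]))
cv2.imwrite('pics/ax.png',cv2.resize(np.vstack(out),None,fx=.75,fy=.75,interpolation=cv2.INTER_AREA))
E
python3 plan.py 1 .4640 -.2960 .098 189.3
```

```text
clock: 6.45
tcp_pos: [0.4854, -0.0953, 0.2246]
orientation: [-1.538, -2.739, 0.0]
contact_force: [-0.2, -1.0, -0.6]
grip_width: 0.0428
gripper_force: 0.0
clock: 6.87
tcp_pos: [0.4741, -0.1967, 0.2214]
orientation: [-0.668, -3.069, 0.0]
contact_force: [-0.3, 0.2, 0.3]
grip_width: 0.0427
gripper_force: 0.0
clock: 7.28
tcp_pos: [0.4629, -0.2972, 0.2182]
orientation: [0.26, -3.13, -0.001]
contact_force: [-0.5, 0.6, 0.8]
grip_width: 0.0428
gripper_force: 0.0
now [ 0.4632 -0.2961  0.2185] phi -170.65 rel [ 0.0004 -0.0005  0.0009] w 0.0426 F [-0.5  0.2  0.5] clock 7.3833
[0.0004, -0.0005, 0.0009] [-0.9, -0.0, 120.5]
```

View pics/ax.png

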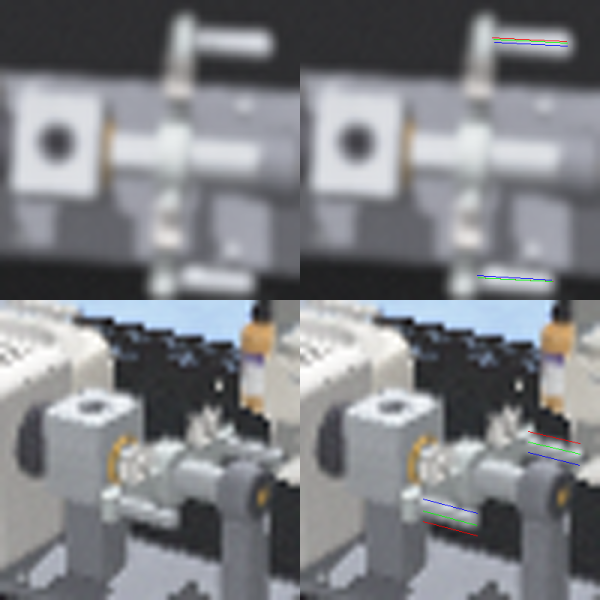

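The arm is level: both rods lie on the green θ=0 lines (front at about (450,515), rear at (553,447)), within roughly 0.05 rad. Next, the key.

```bash
python3 -m pendant '[[0,0,0,-1,0,40,0.5],[0,0,0,-1,0,80,0.5],[0,0,0,-1,0,110,0.5],[0,0,0,-1,0,120,0.5],[0,0,0,-1,0,120,0.5]]' 60
python3 -m pendant '[[0,0,0,0,0,0,1],[0,0,0,0,0,0,1],[0,0,0,0,0,0,1],[0,0,0,0,0,0,1],[0,0,0,0,0,0,1]]' 60
python3 -m pendant '[[0,0,0,0,0,-10,1],[0,0,0,0,0,-25,1],[0,0,0,0,0,-50,1],[0,0,0,0,0,-85,1],[0,0,0,0,0,-120,1]]' 60
python3 -m pendant '[[0,0,0,0,0,-25,1],[0,0,0,0,0,-25,1],[0,0,0,0,0,-25,1]]'
python3 plan.py 3 .5865 .092 .255 250
```

```text
clock: 7.8
tcp_pos: [0.4635, -0.2947, 0.0967]
orientation: [0.249, -3.129, -0.004]
contact_force: [-0.1, -0.2, -0.6]
grip_width: 0.0423
gripper_force: 0.0
clock: 8.22
tcp_pos: [0.4652, -0.2963, 0.1013]
orientation: [-0.253, 3.129, -0.004]
contact_force: [0.6, -1.3, 7.8]
grip_width: 0.0137
gripper_force: 60.6
clock: 8.63
tcp_pos: [0.4639, -0.2952, 0.221]
orientation: [0.253, -3.131, -0.001]
contact_force: [0.4, -0.8, -1.7]
grip_width: 0.0135
gripper_force: 59.5
clock: 8.88
tcp_pos: [0.4646, -0.2957, 0.2463]
orientation: [-0.253, 3.129, -0.003]
contact_force: [0.6, -0.4, -2.4]
grip_width: 0.0139
gripper_force: 59.5
now [ 0.4646 -0.2957  0.2463] phi -170.75 rel [-3.1000e-03  9.0000e-04 -1.0603e+00] w 0.0139 F [ 0.6 -0.4 -2.4] clock 8.8833
[-0.001, 0.0003, -0.3534] [-60.9, 121.0, -3.0]
[-0.001, 0.0003, -0.3534] [-99.0, 92.5, -2.9]
[-0.001, 0.0003, -0.3534] [-124.9, 52.5, -2.9]
```

```bash
python3 plan.py 3 .5865 .092 .265 258
```

```text
now [ 0.4646 -0.2957  0.2463] phi -170.75 rel [-3.2e-03  7.0e-04 -1.2e+00] w 0.0139 F [ 0.6 -0.4 -2.4] clock 8.8833
[-0.0011, 0.0002, -0.4] [-60.9, 121.0, -6.3]
[-0.0011, 0.0002, -0.4] [-103.2, 87.8, -6.2]
[-0.0011, 0.0002, -0.4] [-129.2, 40.7, -6.2]
```

```bash
python3 -m pendant '[[0,0,-0.08,-12,24,-6,1],[0,0,-0.16,-24,48,-6,1],[0,0,-0.24,-37,73,-6,1],[0,0,-0.32,-49,97,-6,1],[0,0,-0.4,-61,121,-6,1]]' 60
python3 -m pendant '[[0,0,-0.08,-20,18,-6,1],[0,0,-0.16,-41,35,-6,1],[0,0,-0.24,-62,53,-6,1],[0,0,-0.32,-82,70,-6,1],[0,0,-0.4,-103,88,-6,1]]'
python3 -m pendant '[[0,0,-0.08,-26,8,-6,1],[0,0,-0.16,-52,16,-6,1],[0,0,-0.24,-77,24,-6,1],[0,0,-0.32,-103,32,-6,1],[0,0,-0.4,-129,41,-6,1]]'
python3 -m pendant '[[0,0,0,0,0,0,1],[0,0,0,0,0,0,1]]'
python3 - <<'E'
from h import *
out=[]; st=arm.state(); p=np.array(st['tcp_pos']); print(p,st['orientation'])
for n in('top','scene'):
    s=snap(n); u,v=proj(s,rot([0,0,.17]))[0]; im,pf=crop(s,u,v,50,60,8)
    for P,col in((rot([0,0,.134]),(0,255,255)),(p-[0,0,.0933],(0,0,255))):
        cv2.circle(im,tuple(pf(P)[0].astype(int)),4,col,1)
    out.append(im)
cv2.imwrite('pics/above.png',np.hstack(out)[:, :800])
E
python3 plan.py 1 .5865 .092 .235 258
```

```text
clock: 9.3
tcp_pos: [0.5048, -0.1649, 0.2489]
orientation: [0.876, -3.015, -0.002]
contact_force: [0.9, 0.1, -2.1]
grip_width: 0.0133
gripper_force: 59.4
clock: 9.72
tcp_pos: [0.5451, -0.0357, 0.2548]
orientation: [1.457, -2.781, -0.002]
contact_force: [-0.5, 0.2, -1.6]
grip_width: 0.0138
gripper_force: 59.4
clock: 10.13
tcp_pos: [0.5854, 0.0935, 0.2607]
orientation: [1.981, -2.436, -0.002]
contact_force: [0.3, -1.4, -1.2]
grip_width: 0.0139
gripper_force: 59.4
clock: 10.3
tcp_pos: [0.5852, 0.0933, 0.2606]
orientation: [1.978, -2.438, -0.002]
contact_force: [-0.5, 0.1, -2.1]
grip_width: 0.0138
gripper_force: 59.4
[0.5852437  0.09326965 0.26055251] [ 1.97773304e+00 -2.43812708e+00 -2.16106886e-03]
now [0.5852 0.0918 0.2612] phi -102.06 rel [ 0.0013 -0.0007 -0.001 ] w 0.0138 F [ 0.2 -0.1 -2. ] clock 10.4
[0.0013, -0.0007, -0.001] [-0.5, -1.2, 26.2]
```

View pics/above.png

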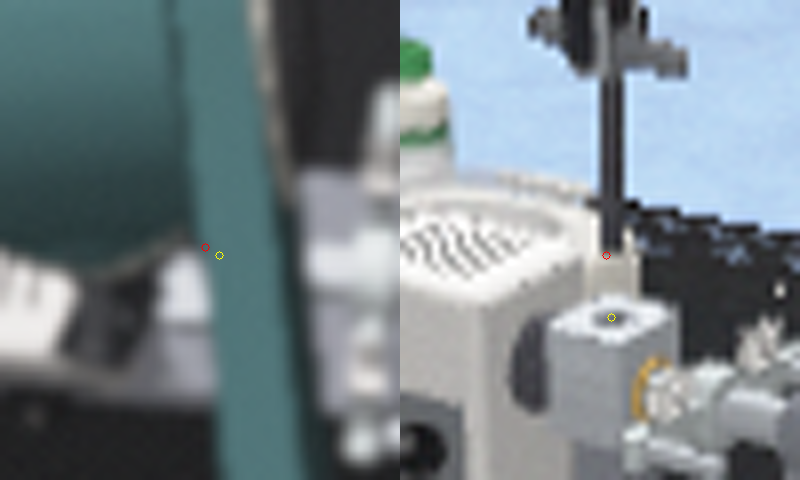

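```bash
python3 -m pendant '[[0,0,0,0,-1,10,1],[0,0,0,0,-1,20,1],[0,0,0,0,-1,26,1],[0,0,0,0,-1,29,1],[0,0,0,0,-1,29,1]]' 60
python3 -m pendant '[[0,0,0,0,0,2,1],[0,0,0,0,0,4,1],[0,0,0,0,0,4,1]]'
python3 -m pendant '[[0,0,0,0,0,1.5,1],[0,0,0,0,0,3,1],[0,0,0,0,0,3,1]]'
python3 plan.py 1 .5865 .092 .22 258; python3 -c "
from h import *; print(arm.state()['torque'])"
```

```text
clock: 10.82
tcp_pos: [0.5862, 0.0917, 0.2318]
orientation: [1.976, -2.441, -0.001]
contact_force: [0.1, 0.1, -2.6]
grip_width: 0.0138
gripper_force: 59.5
clock: 11.07
tcp_pos: [0.5866, 0.092, 0.229]
orientation: [-1.977, 2.441, -0.0]
contact_force: [-0.1, -0.0, -2.5]
grip_width: 0.0137
gripper_force: 59.5
clock: 11.32
tcp_pos: [0.5865, 0.0921, 0.2258]
orientation: [1.977, -2.441, -0.0]
contact_force: [-0.1, 0.1, -2.2]
grip_width: 0.0135
gripper_force: 59.5
now [0.5865 0.0921 0.2258] phi -101.98 rel [ 0.0003 -0.0001  0.0003] w 0.0135 F [-0.1  0.1 -2.2] clock 11.3167
[0.0003, -0.0001, 0.0003] [0.1, 0.0, 5.8]
[-0.00835022  0.00818353 -0.03144254]
```

```bash
for i in 1; do
python3 -m pendant '[[0,0,0,0,0,1.5,1],[0,0,0,0,0,1.5,1]]'
python3 -m pendant '[[0,0,0,0,0,1.5,1],[0,0,0,0,0,1.5,1]]'
python3 -m pendant '[[0,0,0,0,0,1.5,1],[0,0,0,0,0,1.5,1]]'
python3 -m pendant '[[0,0,0,0,0,1,1],[0,0,0,0,0,1,1]]'; done | grep -E "pos|force"; python3 -c "
from h import *; print(arm.state()['torque'])"
```

```text
tcp_pos: [0.5865, 0.092, 0.2244]
contact_force: [-0.2, -0.1, -1.4]
gripper_force: 59.5
tcp_pos: [0.5865, 0.0921, 0.2228]
contact_force: [0.0, -0.8, -1.6]
gripper_force: 59.5
tcp_pos: [0.5868, 0.0921, 0.2222]
contact_force: [-0.9, -1.0, 2.1]
gripper_force: 60.1
tcp_pos: [0.5869, 0.0921, 0.2219]
contact_force: [-1.8, -0.6, 8.5]
gripper_force: 61.0
[-0.00098598  0.36009177  0.01392029]
```

```bash
for i in 1; do
python3 -m pendant '[[0,0,0,0,1,0,1],[0,0,0.05,0,1,0.5,1],[0,0,0.1,0,1,0.5,1]]'
python3 -m pendant '[[0,0,0.05,0,0,0,1],[0,0,0.1,0,0,0,1]]'
python3 -m pendant '[[0,0,0.05,0,0,0,1],[0,0,0.1,0,0,0,1]]'
python3 -m pendant '[[0,0,0.05,0,0,0,1],[0,0,0.1,0,0,0,1]]';  done | grep -E "pos|t_force"; python3 -c "
from h import *; print(arm.state()['torque'])"
```

```text
tcp_pos: [0.5863, 0.0923, 0.2219]
contact_force: [0.7, 0.6, 9.3]
tcp_pos: [0.5863, 0.0923, 0.2217]
contact_force: [1.8, -0.2, 8.1]
tcp_pos: [0.5862, 0.0922, 0.2214]
contact_force: [1.3, -0.3, 2.2]
tcp_pos: [0.5858, 0.0923, 0.2204]
contact_force: [1.8, 0.6, 0.4]
[ 0.16092512 -0.41699805  0.01976024]
```

```bash
for i in 1; do
python3 -m pendant '[[0,0,0,0,-0.5,1,1],[0,0,0,0,-0.5,2,1]]'
python3 -m pendant '[[0,0,0.03,0,0,1,1],[0,0,0.06,0,0,1,1]]'
python3 -m pendant '[[0,0,0.03,0,0,1,1],[0,0,0.06,0,0,1,1]]';  done | grep -E "pos|t_force|ori"; python3 -c "
from h import *; print(arm.state()['torque'])"
```

```text
tcp_pos: [0.5862, 0.0921, 0.2183]
orientation: [-1.455, 2.784, 0.0]
contact_force: [1.1, 1.4, 3.0]
tcp_pos: [0.5862, 0.0921, 0.2172]
orientation: [-1.369, 2.827, 0.0]
contact_force: [1.1, 1.8, 1.2]
tcp_pos: [0.5863, 0.0921, 0.2164]
orientation: [-1.284, 2.866, -0.0]
contact_force: [0.4, 0.9, 3.4]
[ 0.34695605 -0.32959511  0.06615597]
```

```bash
for i in 1; do
python3 -m pendant '[[0,0,0,0,0,1.5,1],[0,0,0,0,0,3,1]]'
python3 -m pendant '[[0,0,0,0,0,1.5,1],[0,0,0,0,0,3,1]]'
python3 -m pendant '[[0,0,0,0,0,1,1],[0,0,0,0,0,2,1]]'
python3 -m pendant '[[0,0,0,0,0,1,1],[0,0,0,0,0,1.5,1]]';  done | grep -E "pos|t_force|ori"; python3 -c "
from h import *; print(arm.state()['torque'])"
```

```text
tcp_pos: [0.5864, 0.0921, 0.2138]
orientation: [-1.286, 2.865, -0.0]
contact_force: [0.5, 1.6, 6.5]
tcp_pos: [0.5864, 0.0922, 0.211]
orientation: [-1.286, 2.864, -0.0]
contact_force: [1.1, 2.3, 13.6]
tcp_pos: [0.5868, 0.0922, 0.2104]
orientation: [-1.285, 2.863, -0.001]
contact_force: [-0.4, 1.5, 23.1]
tcp_pos: [0.5871, 0.0922, 0.21]
orientation: [-1.285, 2.861, -0.002]
contact_force: [-2.1, 2.4, 28.0]
[0.44131844 0.53534897 0.02897463]
```

The key is on the socket floor (tip about 117 mm, as expected). I'll ease the press and drive clockwise.

```bash
cat > t.py <<'E'
from h import *
s=arm.state();X=R.from_rotvec(s['orientation']).as_matrix()[:,0]
print('phi',np.degrees(np.arctan2(X[1],X[0])).round(1),'z',s['tcp_pos'][2].round(4),'xy',s['tcp_pos'][:2].round(4),'F',s['contact_force'].round(1),'Tz',s['torque'].round(3),'q6',s['joint_positions'][5].round(2),s['clock'])
E
python3 -m pendant '[[0,0,0,0,0,-1,1],[0,0,0,0,0,-2,1],[0,0,0,0,0,-2,1]]' 60 >/dev/null; python3 t.py
python3 -m pendant '[[0,0,0.06,0,0,0,1],[0,0,0.12,0,0,0,1],[0,0,0.18,0,0,0,1],[0,0,0.24,0,0,0.1,1],[0,0,0.3,0,0,0.1,1]]' >/dev/null; python3 t.py
python3 -m pendant '[[0,0,0.06,0,0,0,1],[0,0,0.12,0,0,0,1],[0,0,0.18,0,0,0,1],[0,0,0.24,0,0,0.1,1],[0,0,0.3,0,0,0.1,1]]' >/dev/null; python3 t.py
python3 -m pendant '[[0,0,0.06,0,0,0,1],[0,0,0.12,0,0,0,1],[0,0,0.18,0,0,0,1],[0,0,0.24,0,0,0.1,1],[0,0,0.3,0,0,0.1,1]]' >/dev/null; python3 t.py
```

```text
phi -131.6 z 0.2102 xy [0.5866 0.0921] F [-0.3  1.1 12.4] Tz [ 0.42  -0.019 -0.017] q6 -2.3 14.15
phi -149.0 z 0.2101 xy [0.5867 0.0921] F [ 1.6  0.6 11.8] Tz [ 0.16  -0.311  0.041] q6 -2.0 14.5667
phi -166.2 z 0.21 xy [0.5868 0.0919] F [ 2.4 -0.9 11. ] Tz [-0.095 -0.609  0.019] q6 -1.7 14.9833
phi 176.6 z 0.2099 xy [0.5869 0.0917] F [ 3.4 -1.1 11.1] Tz [-0.388 -0.726  0.081] q6 -1.4 15.4
```

```bash
python3 -m pendant '[[0,0,0.06,-0.5,0,0,1],[0,0,0.12,-1,0,0,1],[0,0,0.18,-1,0,0,1],[0,0,0.24,-1,0,0.1,1],[0,0,0.3,-1,0,0.1,1]]' >/dev/null; python3 t.py
python3 -m pendant '[[0,0,0.06,0,0,0,1],[0,0,0.12,0,0,0,1],[0,0,0.18,0,0,0,1],[0,0,0.24,0,0,0.1,1],[0,0,0.3,0,0,0.1,1]]' >/dev/null; python3 t.py
python3 -m pendant '[[0,0,0.06,0,0,0,1],[0,0,0.12,0,0,0,1],[0,0,0.18,0,0,0,1],[0,0,0.24,0,0,0.1,1],[0,0,0.3,0,0,0.1,1]]' >/dev/null; python3 t.py
python3 -m pendant '[[0,0,0.05,0,0,0,1],[0,0,0.1,0,0,0,1],[0,0,0.15,0,0,0,1],[0,0,0.2,0,0,0.1,1]]' >/dev/null; python3 t.py
```

```text
phi 159.4 z 0.2097 xy [0.5877 0.0915] F [ 0.5 -2.2 11. ] Tz [-0.734 -0.195  0.007] q6 -1.1 15.8167
phi 142.2 z 0.2096 xy [0.5876 0.0913] F [ 0.  -3.6 11.3] Tz [-1.058 -0.046  0.053] q6 -0.8 16.2333
phi 125.0 z 0.2095 xy [0.5875 0.0912] F [-0.5 -6.2 11.6] Tz [-1.294  0.093  0.02 ] q6 -0.5 16.65
phi 113.6 z 0.2094 xy [0.5875 0.0911] F [-2.  -6.3 13.9] Tz [-1.457  0.323  0.038] q6 -0.3 16.9833
```

```bash
python3 -m pendant '[[0,0,0.05,-0.6,-0.5,0,1],[0,0,0.1,-1.2,-1,0,1],[0,0,0.15,-1.2,-1,0,1],[0,0,0.2,-1.2,-1,0.1,1]]' >/dev/null; python3 t.py
python3 -m pendant '[[0,0,0.05,0,0,0,1],[0,0,0.1,0,0,0,1],[0,0,0.15,0,0,0,1],[0,0,0.2,0,0,0.1,1]]' >/dev/null; python3 t.py
python3 -m pendant '[[0,0,0.05,0,0,0,1],[0,0,0.1,0,0,0,1],[0,0,0.15,0,0,0,1],[0,0,0.2,0,0,0.1,1]]' >/dev/null; python3 t.py
```

```text
phi 102.1 z 0.2094 xy [0.5871 0.0899] F [-0.4 -3.  14.2] Tz [-0.848  0.245  0.062] q6 -0.1 17.3167
phi 90.7 z 0.2093 xy [0.587  0.0899] F [-2.2 -4.1 14.6] Tz [-0.95   0.438  0.129] q6 0.1 17.65
phi 79.2 z 0.2092 xy [0.5869 0.0898] F [-2.  -4.2 15. ] Tz [-0.928  0.715  0.06 ] q6 0.3 17.9833
```

```bash
python3 -m pendant '[[0,0,0.05,-0.5,-0.5,0,1],[0,0,0.1,-1,-0.5,0,1],[0,0,0.1,-1,-0.5,0,1]]' >/dev/null; python3 t.py
python3 -m pendant '[[0,0,0.04,0,0,0,1],[0,0,0.08,0,0,0,1],[0,0,0.08,0,0,0,1]]' >/dev/null; python3 t.py
python3 -m pendant '[[0,0,0.04,0,0,0,1],[0,0,0.08,0,0,0,1],[0,0,0.08,0,0,0,1]]' >/dev/null; python3 t.py
python3 -m pendant '[[0,0,0.04,0,0,0,1],[0,0,0.08,0,0,0.1,1],[0,0,0.08,0,0,0.1,1]]' >/dev/null; python3 t.py
```

```text
phi 73.4 z 0.2092 xy [0.5863 0.0892] F [-1.6 -2.4 13.8] Tz [-0.499  0.401  0.098] q6 0.4 18.2333
phi 68.9 z 0.2092 xy [0.5863 0.0892] F [-1.4 -2.  13.6] Tz [-0.557  0.468  0.132] q6 0.48 18.4833
phi 64.3 z 0.2092 xy [0.5862 0.0892] F [-3.  -2.4 14.1] Tz [-0.527  0.522  0.197] q6 0.56 18.7333
phi 59.8 z 0.2093 xy [0.5863 0.0892] F [-1.7 -2.8 14.8] Tz [-0.553  0.617  0.671] q6 0.64 18.9833
```

```bash
python3 -m pendant '[[0,0,-0.03,0,0,0,1],[0,0,-0.03,0,0,0,1],[0,0,-0.03,0,0,0,1]]' ; python3 t.py
```

```text
clock: 19.23
tcp_pos: [0.5862, 0.0892, 0.2092]
orientation: [2.697, 1.609, 0.002]
contact_force: [-2.7, -3.4, 15.3]
grip_width: 0.0137
gripper_force: 62.0
phi 61.6 z 0.2092 xy [0.5862 0.0892] F [-2.7 -3.4 15.3] Tz [-0.619  0.6    0.492] q6 0.6 19.2333
```

Firm stop reached (0.49 N m, held for 0.25 s). I unload to the middle of the play and pull the key.

```bash
python3 -m pendant '[[0,0,-0.05,0,0,0,1],[0,0,-0.1,0,0,-0.5,1],[0,0,-0.14,0,0,-1.5,1],[0,0,-0.14,0,0,-1.5,1]]' >/dev/null; python3 t.py
python3 -m pendant '[[0,0,0,0,0,-1,1],[0,0,0,0,0,-3,1],[0,0,0,0,0,-5,1]]' >/dev/null; python3 t.py
python3 -m pendant '[[0,0,0,0,0,-4,1],[0,0,0,0,0,-9,1],[0,0,0,0,0,-15,1],[0,0,0,0,0,-25,1],[0,0,0,0,0,-50,1]]' >/dev/null; python3 t.py
python3 - <<'E'
from h import *
out=[]; st=arm.state(); p=np.array(st['tcp_pos'])
for n in('top','scene'):
    s=snap(n); u,v=proj(s,rot([0,-.03,.15]))[0]; im,pf=crop(s,u,v,50,60,8)
    for P,col in((p-[0,0,.0933],(0,0,255)),):
        cv2.circle(im,tuple(pf(P)[0].astype(int)),4,col,1)
    out.append(im)
cv2.imwrite('pics/out.png',np.hstack(out)[:, :800])
E
python3 plan.py 3 .4640 -.2950 .260 30
```

```text
phi 69.7 z 0.2094 xy [0.586  0.0892] F [ 0.2 -2.6  5.3] Tz [-0.549  0.08   0.015] q6 0.46 19.5667
phi 69.5 z 0.2125 xy [0.5855 0.0893] F [  2.6  -2.6 -10.3] Tz [-0.615 -0.584  0.044] q6 0.47 19.8167
phi 69.5 z 0.2629 xy [0.5852 0.0897] F [-0.5 -0.1 -2.6] Tz [ 0.006 -0.006 -0.096] q6 0.47 20.2333
now [0.5868 0.0898 0.2693] phi 69.52 rel [ 0.004  -0.0047  0.6897] w 0.0139 F [ 0.5 -0.3 -1. ] clock 20.3333
[0.0013, -0.0016, 0.2299] [-134.5, 6.5, 2.7]
[0.0013, -0.0016, 0.2299] [-129.5, 37.0, 2.9]
[0.0013, -0.0016, 0.2299] [-117.6, 65.5, 3.0]
```

View pics/out.png

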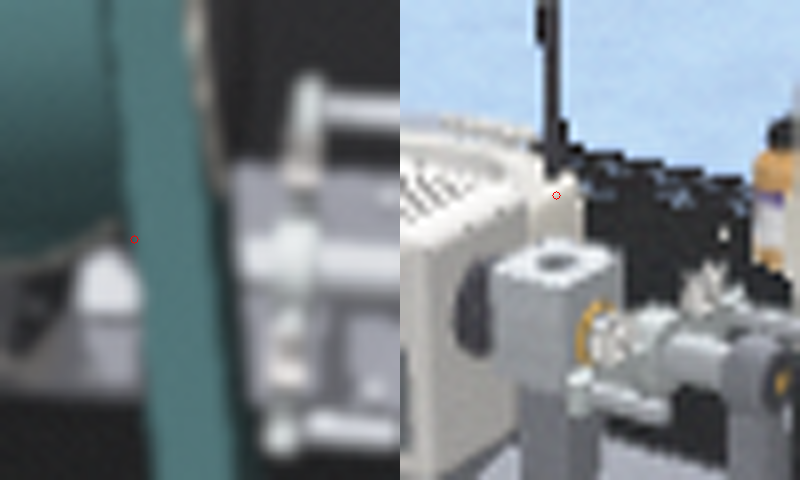

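The key is out, undamaged, and the cross-arm is still level. The tip leans about 2.6 mm toward tool +x, so I compensate for that at the stand.

```bash
python3 -m pendant '[[0,0,0.046,-27,1,3,1],[0,0,0.092,-54,3,3,1],[0,0,0.138,-81,4,3,1],[0,0,0.184,-108,5,3,1],[0,0,0.23,-134,6,3,1]]' 60 >/dev/null
python3 -m pendant '[[0,0,0.046,-26,7,3,1],[0,0,0.092,-52,15,3,1],[0,0,0.138,-78,22,3,1],[0,0,0.184,-104,30,3,1],[0,0,0.23,-130,37,3,1]]' >/dev/null
python3 -m pendant '[[0,0,0.046,-24,13,3,1],[0,0,0.092,-47,26,3,1],[0,0,0.138,-71,39,3,1],[0,0,0.184,-94,52,3,1],[0,0,0.23,-118,66,3,1]]' >/dev/null
python3 -m pendant '[[0,0,0,0,0,20,1],[0,0,0,0,0,40,1],[0,0,0,0,0,60,1],[0,0,0,0,0,75,1],[0,0,0,0,0,75,1]]' >/dev/null
python3 -m pendant '[[0,0,0,0,0,0,1],[0,0,0,0,0,0,1]]' >/dev/null
python3 plan.py 1 .4615 -.296 .155 30
python3 - <<'E'
from h import *
out=[]; st=arm.state(); p=np.array(st['tcp_pos'])
for n in('top','scene'):
    s=snap(n); u,v=proj(s,[.462,-.27,.08])[0]; im,pf=crop(s,u,v,50,60,8)
    for P,col in((p+[.0023,.0013,-.0933],(0,0,255)),([.4637,-.294,.054],(0,255,0))):
        cv2.circle(im,tuple(pf(P)[0].astype(int)),4,col,1)
    out.append(im)
cv2.imwrite('pics/stand.png',np.hstack(out)[:, :800])
E
```

```text
now [ 0.4628 -0.2958  0.1816] phi 29.98 rel [ 0.0015 -0.0008 -0.0004] w 0.0131 F [-0.4 -0.4 -1.4] clock 22.1667
[0.0015, -0.0008, -0.0004] [-1.2, -0.5, 26.6]
```

View pics/stand.png

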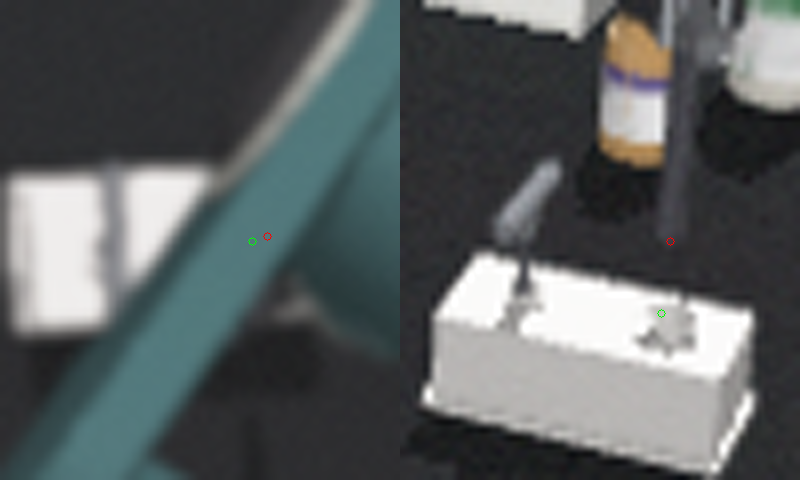

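The tip at (671,240) is straight above the bush at about (672,318), well inside the flare. I descend by feel.

```bash
python3 -m pendant '[[0,0,0,-0.5,0,10,1],[0,0,0,-0.5,0,20,1],[0,0,0,-0.5,0,25,1],[0,0,0,-0.5,0,28,1]]' >/dev/null; python3 t.py
python3 -m pendant '[[0,0,0,0,0,3,1],[0,0,0,0,0,6,1],[0,0,0,0,0,6,1]]' >/dev/null; python3 t.py
python3 -m pendant '[[0,0,0,0,0,3,1],[0,0,0,0,0,6,1],[0,0,0,0,0,6,1]]' >/dev/null; python3 t.py
```

```text
phi 30.0 z 0.1504 xy [ 0.4615 -0.2956] F [-0.   0.6 -1.4] Tz [0.009 0.045 0.05 ] q6 0.43 22.6
phi 30.0 z 0.1454 xy [ 0.4618 -0.2958] F [-0.4  0.1 -1.6] Tz [0.045 0.06  0.002] q6 0.43 22.85
phi 30.0 z 0.1395 xy [ 0.4619 -0.2959] F [-0.3 -0.6 -1.8] Tz [-0.108 -0.022  0.009] q6 0.43 23.1
```

```bash
python3 -m pendant '[[0,0,0,0,0,4,1],[0,0,0,0,0,8,1],[0,0,0,0,0,12,1]]' >/dev/null; python3 t.py
python3 -m pendant '[[0,0,0,0,0,4,1],[0,0,0,0,0,8,1],[0,0,0,0,0,12,1]]' >/dev/null; python3 t.py
python3 -m pendant '[[0,0,0,0,0,4,1],[0,0,0,0,0,8,1],[0,0,0,0,0,11,1],[0,0,0,0,0,11,1]]' >/dev/null; python3 t.py
```

```text
phi 30.0 z 0.129 xy [ 0.4624 -0.2968] F [ 0.6 -5.6  2.1] Tz [-1.409 -0.166  0.049] q6 0.43 23.35
phi 30.0 z 0.1165 xy [ 0.4622 -0.297 ] F [-0.5 -7.6  4.4] Tz [-1.896 -0.046  0.052] q6 0.43 23.6
phi 30.0 z 0.105 xy [ 0.462 -0.297] F [ 0.6 -9.3 -2.2] Tz [-2.163 -0.269 -0.029] q6 0.43 23.9333
```

```bash
python3 -m pendant '[[0,0,0,-1.2,2.2,0,1],[0,0,0,-1.2,2.2,2,1],[0,0,0,-1.2,2.2,3.5,1],[0,0,0,-1.2,2.2,3.5,1]]' >/dev/null; python3 t.py
python3 -m pendant '[[0,0,0,0,0,0,0.5],[0,0,0,0,0,0,0.5],[0,0,0,0,0,0,0.5],[0,0,0,0,0,0,0.5],[0,0,0,0,0,0,0.5]]'; python3 t.py
python3 -m pendant '[[0,0,0,0,0,-15,0.5],[0,0,0,0,0,-50,0.5],[0,0,0,0,0,-90,0.5],[0,0,0,0,0,-130,0.5],[0,0,0,0,0,-150,0.5]]' >/dev/null
python3 plan.py 2 .25 -.55 .26 20
```

```text
phi 30.0 z 0.1015 xy [ 0.4621 -0.2985] F [-0.  -1.7  2.6] Tz [-0.527  0.032  0.007] q6 0.43 24.2667
clock: 24.68
tcp_pos: [0.462, -0.2983, 0.1014]
orientation: [-3.035, -0.812, 0.0]
contact_force: [-0.9, -0.5, -0.1]
grip_width: 0.0428
gripper_force: 0.0
phi 30.0 z 0.1014 xy [ 0.462  -0.2983] F [-0.9 -0.5 -0.1] Tz [ 0.003 -0.004 -0.031] q6 0.43 24.6833
now [ 0.4625 -0.2987  0.2567] phi 29.97 rel [ 0.0041 -0.0024  0.1741] w 0.0424 F [1.2 0.5 1.3] clock 25.1
[0.0021, -0.0012, 0.087] [-154.8, 55.8, -1.7]
[0.0021, -0.0012, 0.087] [-149.4, 69.0, -1.6]
```

Now I move clear and take one look before handing in.

```bash
python3 -m pendant '[[0,0,0.087,-31,11,-2,0.5],[0,0,0.087,-62,22,-2,0.5],[0,0,0.087,-93,33,-2,0.5],[0,0,0.087,-124,45,-2,0.5],[0,0,0.087,-155,56,-2,0.5]]' >/dev/null
python3 -m pendant '[[0,0,0,0,0,0,0.5],[0,0,0,0,0,0,0.5],[0,0,0,0,0,0,0.5]]' | head -2
python3 - <<'E'
from h import *
out=[]
for n in('top','scene'):
    s=snap(n); row=[]
    for P in([.462,-.27,.08],rot([0,-.05,.11])):
        u,v=proj(s,P)[0]; row.append(crop(s,u,v,62,48,6)[0])
    out.append(np.hstack(row))
cv2.imwrite('pics/end.png',np.vstack(out))
E
```

```text
clock: 25.77
tcp_pos: [0.3558, -0.4242, 0.2534]
```

View pics/end.png

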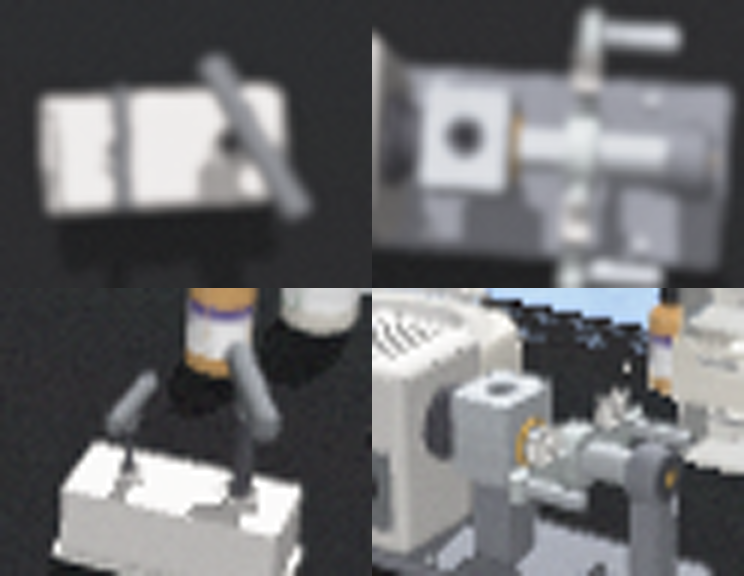

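The key stands in its own hole (top-left crop, about (255,135)), the smaller key is undisturbed, and the cross-arm is level. Handing in.

```bash
python3 -c "
from bench import ticket; print(ticket.close_job())"
```

```text
the job is handed in; nothing more can be done
None
```

I handed the job in without seeing a verdict: the flat is square to the setscrew within about 0.05 rad by camera, the screw is up firm, and the larger key is back in its own hole. The tightening torque briefly peaked at about 0.67 N·m at the wrist, above the 0.3 asked and just under the 0.7 limit, before I eased it to 0.49; the bystanders were not checked afterwards, except that the smaller key looked undisturbed in the last picture.

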